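# Release a finished stamp from the spring-collar chuck and rack it

## Robot

A 6-joint arm with a two-finger parallel gripper is mounted at the origin on the work surface. World frame = base frame: x ahead of the robot, y to its left, z up, the work surface at z = 0. Lengths are in m, angles in rad, forces in N, time in s.
With the tool pointing down it reaches from about 0.425 to 0.95 m from the base axis. Payload 14.7 kg.
Tool frame: the origin (TCP) lies midway between the tips of the shut fingers; the grasp point (between the pads) lies 19 mm behind it (grip_depth is the distance from the TCP to the grasp point, in m); z points along the fingers, y is the line along which they close (so a half turn about z gives the same grasp; the last joint's range is limited). The gripper opens to 85 mm and grips with 20 to 120 N. Pads are 22 mm wide; open, the fingers measure 114 mm over their backs; the gripper's body (76 mm by 85 mm) begins 54 mm behind the grasp point. The pads swing forward as they close: fully open they stand 13 mm farther back than shut.
Start: joints at [1.222, 0.48, 1.596, -0, 1.065, -0.047], TCP at [0.193, 0.621, 0.231] pointing down, gripper open.
Joint ranges: [-2.75, 2.75], [-0.82, 2.05], [0.23, 2.67], [-1.56, 4.7], [0.09, 2.69], [-2.92, 2.92]. Speed limits (rad/s): [1.89, 1.89, 2.39, 3.01, 3.01, 3.01].

## Interface

Orientations are given as a 3x3 rotation matrix whose columns are the frame's x, y, z axes.
In Python, from rig import * gives the robot as it stands. The module is installed in compiled form; this text tells all that it offers.
- The arm moves only by the tool servo_tool, never from a script. Its argument "steps" is a list of rows, each a list of 4 numbers: the shift along the tool's x, y, z in mm, then the turn about the tool's z in degrees. A call has 1 to 10 rows; each row shifts and turns the commanded pose from where the row before left it, along the tool's axes as they then stand; what a row does not reach is not made up. A row lasts 1/8 s, in which the tool goes at most 62.5 mm and 10.7 degrees, less where a joint would pass 70% of its speed; a pose out of reach is approached as far as the arm can. A call is refused whole if a number of a shift passes 62.5 or a number of a turn 10.7, either way. A call with a gripper value outside its range is refused whole. "claw" is the finger opening in mm, from 0 to 85.4, set as the call begins (left out, the last holds). The fingers move at their own pace and stop on an object; the grip force is fixed at half the most. Time passes only in rows, so rows that do not move let the fingers close. It gives the time, the measured TCP pose, the force, the opening and the grip force at its end, in the units of the state.
- get_state(): the state, without advancing time (a new reading comes with each control period).
- get_image(name): name is "side" or "top" or "wrist"; returns a dict with "pixels" (420x560x3 uint8, red, green, blue), "depth" (420x560 float32, m along the optical axis (not along the pixel's ray), 0 where there is no reading), "fx", "fy", "cx", "cy" (pixels), "extrinsics" (4x4, takes a point from camera to world coordinates); the wrist camera has in their place "T_tool_cam" (4x4, takes a point from camera to tool coordinates, whose origin is the TCP and whose axes are the flange's). Camera axes: x right, y up, looking along -z (the intrinsics and any distortion apply to the point x, -y, -z); pixel columns grow to the right and rows downward; lengths in m; the calibration is good to about 2 mm. A picture is of the moment at which its call begins: read the wrist's pose just before it.
- sign_off(): hands the job in; it is judged then, once.
The state is a dict: "t": time; "joint_positions": joint angles; "qvel": joint speeds; "effort": joint torques, N m; "ee_pos": TCP position; "eef_rot": TCP orientation; "contact_force": force on the tool from outside, world axes, zero at the start; "ft_torque": the same for the moment, N m; "opening": opening from 0.0 (shut) to 1.0 (fully open); "gripper_force": force on a finger pad.
Only numpy, scipy, OpenCV 4.12 (cv2) and the standard library are available. Lean on these libraries where they do the work, as an engineer would, in place of code of your own. Each camera call takes 0.05 s, during which the arm holds its last target. There are 200 camera calls.

## Task

The finished stamp with the red handle is still locked in the sloping chuck. Pull the brass spring collar back up its slope, turn it anticlockwise (seen from the handle end) from the red dot to the green dot and let it drop home there, with the stamp still seated; then draw the stamp out and set it down (do not drop it) standing upright on the red pad in the free bay of the rack. Leave the collar home at the green dot, and leave the other stamps, the water bottle, the almanac, the tape dispenser and the pen cup standing where they are.

Things in the scene. Friction and masses are not known exactly. Their poses are not given: they have to be found in the camera images.
- chuck: Green stand of the chuck, fixed on the desk; base plate 130 x 100 x 12 mm, origin on the desk, z up. Its axis leans 30 degrees to the body's +x, which points away from the robot (yaw varies 0.6 rad): it runs from (-20, 0, 50) mm along (0.5, 0, 0.866). Along it, from that point: post of radius 24 mm, steel shoulder disc of radius 49 mm at 40 to 45 mm, collar 45.5 to 85.5 mm when home, top of the stamp handle at 119.5 mm.
- socket (a point): Centre of the floor of the chuck's square socket (24 mm wide, 18 mm deep), on the axis, 53 mm from the point named under chuck. Its z axis is the chuck's axis, outwards; its y axis is the chuck's y axis, level. The foot of the seated stamp rests here.
- collar_grip (a point): On the axis, 6 mm below the brass collar's top edge; moves and turns with the collar, z along the axis outwards. Collar: knurled tube, diameter 54 mm, 40 mm long; grip it across with the tool along the axis. The stamp handle (22 mm thick) then stands between the fingers, up to 40 mm beyond this point. Round the collar's foot, cam blocks stand 9 mm above the shoulder, 28 to 37 mm from the axis.
- lug (a point): Tip of the red lug, 6 mm thick, that sticks out 9.5 mm from the collar's lower edge, on the chuck's +y side. It is beside the red dot when locked, the green dot when released (dots on the shoulder disc, 44 mm from the axis).
- collar (a joint): How far the collar is pulled back along its axis, m: 0 home, at most 0.016. A spring presses it home with 8 N, rising to 13 N. The lug clears the cam blocks from about 0.009; between the two notches it rides on top of the cam at about 0.008. Let go in either notch, it drops home by itself.
- collar_turn (a joint): Turn of the collar, rad, positive anticlockwise seen from the handle end: 0 locked (red dot), 1.22 released (green dot). Each notch gives about 0.085 of play either way; stops at -0.085 and 1.305. Two tongues in the collar's top hold down the stamp's cross bar until the collar is released.
- stamp: Finished rubber stamp, about 70 g, 66.5 mm tall: square foot 22 x 22 x 20 mm, on it a steel cross bar 22 (x) x 38 (y) x 6 mm, on it a round red handle of diameter 22 mm from 26 to 66.5 mm. Origin at the centre of the foot's underside, z along the handle. It starts in the chuck's socket, leaning with it, cross bar along the chuck's y, with 1 mm of play (it may lean 5 degrees off the axis).
- rack: Fixed dark wooden rack, 90 mm (x) by 190 mm (y), walls and dividers 6 mm thick, outer walls 18 mm tall, floor 6 mm above the desk; three bays in a row along its y, each 78 by 55 mm, centres 61 mm apart. Origin at the centre of its underside. Position and yaw vary.
- red_pad: Flat red square, 40 mm, on the floor of the free bay, where the stamp belongs. Origin at its centre, 6 mm above the desk. Which of the three bays is free varies.
- stamp_blue: Stamp of the same shape with a blue handle, standing in one bay; origin at its foot.
- stamp_black: Stamp of the same shape with a black handle, standing in one bay; origin at its foot.
- water_bottle: Clear bottle of water, diameter 62 mm, 190 mm tall, standing about 140 mm to one side of the chuck. Origin at its foot.
- almanac: Thick red book lying flat, 145 x 92 x 48 mm, long side along its x, on the other side of the chuck from the bottle. Origin at the centre of its underside.
- tape: Black desk tape dispenser, 60 (x) x 140 (y) mm, 96 mm tall, beyond the chuck, under its slope. Origin at the centre of its underside.
- pen_cup: Blue pen cup, diameter 68 mm, 90 mm tall, with pens up to 155 mm, behind the rack. Origin at its foot.
Mind the look-alikes: they are no part of the job. What is meant by the stamp is not turquoise, and is the smaller of those in its own colour.

How it is judged:
On the way, in this order (a step that is already met when the one before it is completed fails the run):
1. the collar is pulled back clear of the cam, not yet turned, the stamp seated (value of joint collar above 0.0085 m and value of joint collar_turn below 0.25 rad and distance between stamp and socket below 0.01 m), for 0.05 s.
2. the collar is turned to the green dot and has dropped home, the stamp still seated (value of joint collar_turn above 1.1 rad and value of joint collar below 0.003 m and distance between stamp and socket below 0.01 m), for 0.2 s.
3. the stamp is drawn out of the chuck in the fingers (distance between stamp and socket above 0.06 m and contact force between the fingers and stamp above 0.2 N), for 0.1 s.
At the end, for the whole second after the job is handed in: red stamp released, at rest on the rack floor, within 0.1 rad of upright, within 12 mm of the red pad's centre; collar home (3 mm) and turned over 1.1 rad; other stamps within 20 mm, bottle, almanac, tape and pen cup within 30 mm of their starts, none tilted over 0.3 rad (horizontal distance between stamp and red_pad below 0.012 m and z of stamp in the frame of rack between 0.003 and 0.009 m and angle between stamp's own z axis and vertical below 0.1 rad and linear speed of stamp below 0.02 m/s and value of joint collar_turn above 1.1 rad and value of joint collar below 0.003 m and distance of each of stamp_blue, stamp_black from where it was at the start of the episode below 0.02 m and distance of each of water_bottle, almanac, tape, pen_cup from where it was at the start of the episode below 0.03 m and angle between each of stamp_blue, stamp_black, water_bottle, almanac, tape, pen_cup's own z axis and vertical below 0.3 rad); the robot touches nothing.
It fails at once if another stamp is shifted more than 20 mm or tipped over (distance of any of stamp_blue, stamp_black from where it was at the start of the episode above 0.02 m or angle between any of stamp_blue, stamp_black's own z axis and vertical above 0.5 rad).
It fails at once if a bystander is shifted more than 30 mm or tipped over (distance of any of water_bottle, almanac, tape, pen_cup from where it was at the start of the episode above 0.03 m or angle between any of water_bottle, almanac, tape, pen_cup's own z axis and vertical above 0.5 rad).
It fails at once if the stamp is dropped (falls freely faster than 0.5 m/s) (linear speed of stamp above 0.5 m/s and not (contact force between the fingers and stamp above 0.2 N)).
It also fails if it takes over 66 s, if anything falls off the work surface, if the arm or the gripper's body presses on something with over 40 N, if the wrist force passes 120 N, or if a joint passes its speed limit or range.

## Working session

There is one attempt and no reset: what is moved stays moved. The work goes in short steps, Python scripts to look and compute and a tool call to move; the robot and the scene stay as the last step left them, time stands still between calls to the robot, and variables do not carry over. Pictures are saved under pics/ and viewed, at most 10 in all, crops included, and the job is handed in when it is done.

Besides the shell and the picture viewer there is one more tool, called after ">>>" as name([rows], argument=value, ...), one row to a line, values as JSON. servo_tool: Moves the arm, as the interface text tells. Its arguments: {"type":"object","properties":{"steps":{"type":"array","items":{"type":"array","items":{"type":"number"}}},"claw":{"type":"number"}},"required":["steps"]}

```bash
mkdir -p pics
cat > h.py <<'E'
from rig import *
import numpy as np, cv2
def snap(n,f):
    s=get_state(); im=get_image(n); cv2.imwrite('pics/'+f+'.png',im['pixels'][:,:,::-1])
    if 'extrinsics' in im: T=np.array(im['extrinsics'])
    else:
        W=np.eye(4);W[:3,:3]=np.array(s['eef_rot']);W[:3,3]=s['ee_pos'];T=W@np.array(im['T_tool_cam'])
    np.savez('pics/'+f+'.npz',p=im['pixels'],d=im['depth'],T=T,k=[im['fx'],im['fy'],im['cx'],im['cy']]); print({k:v for k,v in im.items() if k not in('pixels','depth')})
def load(f): return np.load('pics/'+f+'.npz')
def cloud(f):
    a=load(f);fx,fy,cx,cy=a['k'];d=a['d'];v,u=np.indices(d.shape)
    P=np.stack([(u-cx)/fx*d,-(v-cy)/fy*d,-d],-1)
    return P@a['T'][:3,:3].T+a['T'][:3,3]
def proj(f,X):
    a=load(f);fx,fy,cx,cy=a['k'];P=(np.asarray(X)-a['T'][:3,3])@a['T'][:3,:3]
    return np.array([fx*P[...,0]/-P[...,2]+cx, fy*P[...,1]/P[...,2]+cy]).T
E
python3 - <<'E'
from h import *
print(get_state())
snap('side','s0');snap('top','t0')
a=cv2.imread('pics/s0.png');b=cv2.imread('pics/t0.png')
E
```

```text
{'t': 0.0, 'joint_positions': array([ 1.22238944e+00,  4.80866033e-01,  1.59688021e+00,  8.46890443e-06,
        1.06512578e+00, -4.65999085e-02]), 'qvel': array([ 0.00041907,  0.00030849, -0.00071485,  0.00108928, -0.00019661,
        0.00282719]), 'effort': array([ 4.90131482e-03, -9.50653768e+01, -4.30184698e+01,  1.15101402e-04,
        1.22511608e-02,  4.77537344e-05]), 'ee_pos': array([0.19304014, 0.62022289, 0.23064786]), 'eef_rot': array([[-9.54799695e-01,  2.97249635e-01, -4.43739769e-04],
       [ 2.97249959e-01,  9.54798943e-01, -1.19996739e-03],
       [ 6.69923924e-05, -1.27763013e-03, -9.99999182e-01]]), 'contact_force': array([-0.28035879,  1.01483406,  0.35706477]), 'ft_torque': array([-0.02024185, -0.02692238, -0.00932312]), 'gripper_force': 0.0, 'opening': 1.0008591313495945}
{'fx': 524.1977272748353, 'fy': 524.1977272748353, 'cx': 285.90040596774014, 'cy': 214.69388929576667, 'extrinsics': array([[-0.97934848,  0.14126333, -0.14464174,  0.37093908],
       [-0.20183741, -0.64151337,  0.7400826 ,  0.85567574],
       [ 0.01175692,  0.75399288,  0.65677736,  0.88262873],
       [ 0.        ,  0.        ,  0.        ,  1.        ]])}
{'fx': 507.3479802954006, 'fy': 507.3479802954006, 'cx': 280.05957218501504, 'cy': 205.2024896230238, 'extrinsics': array([[-7.56974579e-04,  9.80461348e-01, -1.96710374e-01,
         2.94985143e-01],
       [-9.99873219e-01, -3.87079639e-03, -1.54454876e-02,
        -4.24176252e-02],
       [-1.59051294e-02,  1.96673743e-01,  9.80339975e-01,
         1.22411540e+00],
       [ 0.00000000e+00,  0.00000000e+00,  0.00000000e+00,
         1.00000000e+00]])}
```

View pics/s0.png

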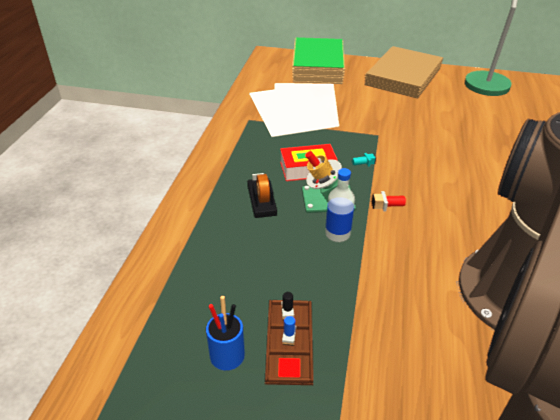

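View pics/t0.png

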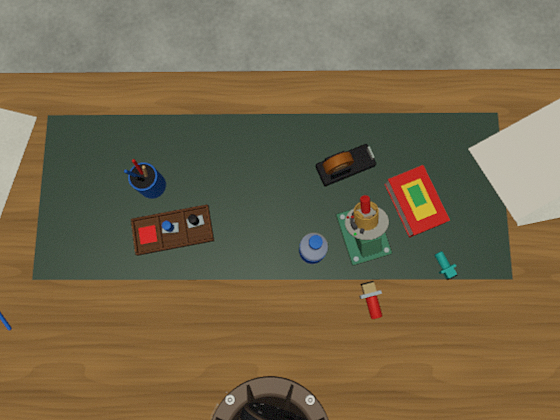

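The side view shows the red stamp in the chuck at (313,157), the bottle at (341,205), the tape at (261,195), and the free bay's red pad at (289,367). The top view shows the chuck plate at (362,235), the stamp at (365,205), the almanac at (418,200), the rack at (172,230), the pad at (148,235), blue at (169,228) and black at (195,221).

Candidates for the stamp, as top-view pixels:
- Red handle in the chuck, (365,205): chosen, because it is small and locked in the chuck.
- Larger red stamp lying on the desk, (372,300): look-alike.
- Turquoise stamp lying on the desk, (446,264): look-alike.

Run:
```python
from h import *
C=cloud('t0');p=load('t0')['p'];hsv=cv2.cvtColor(p,cv2.COLOR_RGB2HSV);h,s,v=cv2.split(hsv)
def rect(m,box,z,nm):
    x0,y0,x1,y1=box;M=np.zeros_like(m);M[y0:y1,x0:x1]=m[y0:y1,x0:x1]
    n,l,st,c=cv2.connectedComponentsWithStats(M.astype(np.uint8))
    i=1+np.argmax(st[1:,4]);q=C[l==i]
    print(nm,'px',c[i].round(1),st[i],'z',np.percentile(q[:,2],[5,50,95]).round(4))
    if z is not None:
        a=load('t0');fx,fy,cx,cy=a['k'];vv,uu=np.nonzero(l==i)
        d=np.stack([(uu-cx)/fx,-(vv-cy)/fy,-np.ones(len(uu))],1)@a['T'][:3,:3].T;o=a['T'][:3,3]
        X=o+d*((z-o[2])/d[:,2])[:,None]
        r=cv2.minAreaRect((X[:,:2]*1000).astype(np.float32));print('  rect mm',r,'mean',X.mean(0).round(4),'corn',cv2.boxPoints(r).round(0).tolist())
    return q
red=((h<8)|(h>172))&(s>150)&(v>80)
green=(h>65)&(h<90)&(s>90)&(v>70)
rect(red,(130,220,165,250),.006,'pad')
print(hsv[245,370],hsv[217,345],hsv[225,300])
rect(green,(330,200,400,270),.012,'base')
q=rect(red,(355,190,375,220),None,'handle');print(q[::8].round(3))
rect((h<20)&(v<110)&(s>60),(125,195,220,260),.018,'rack')
rect(red|((h>20)&(h<35)&(s>150)),(380,160,455,240),.048,'alm')
for n,(u,w) in dict(cap=(316,241),blue=(168,226),black=(193,219),tape=(340,160)).items(): print(n,C[w,u].round(3))
a=cv2.resize(p[180:275,325:405],None,fx=7,fy=6,interpolation=cv2.INTER_CUBIC);
b=load('s0')['p'][135:220,270:370]
b=cv2.resize(b,(560,480),interpolation=cv2.INTER_CUBIC);cv2.imwrite('pics/c1.png',b[:,:,::-1])
```

```text
pad px [147.2 234.3] [138 225  20  20 307] z [0.0023 0.0062 0.0104]
  rect mm ((468.697998046875, 299.88787841796875), (42.264705657958984, 43.348724365234375), 11.279413223266602) mean [0.4686 0.2998 0.006 ] corn [[444.0, 317.0], [452.0, 274.0], [494.0, 283.0], [485.0, 325.0]]
[ 71 109  91] [ 62  50 127] [58 40 90]
base px [363.2 244.6] [336 210  56  55 964] z [0.0078 0.0131 0.0719]
  rect mm ((468.597412109375, -223.70591735839844), (128.48934936523438, 99.4933090209961), 16.43425178527832) mean [ 0.4413 -0.2222  0.012 ] corn [[393.0, -194.0], [421.0, -290.0], [544.0, -253.0], [516.0, -158.0]]
handle px [364.9 203.8] [360 195  10  19 157] z [0.1264 0.1467 0.1557]
[[ 0.565 -0.23   0.001]
 [ 0.531 -0.214  0.146]
 [ 0.528 -0.213  0.151]
 [ 0.524 -0.208  0.156]
 [ 0.523 -0.204  0.152]
 [ 0.521 -0.2    0.15 ]
 [ 0.52  -0.217  0.155]
 [ 0.518 -0.212  0.155]
 [ 0.516 -0.21   0.155]
 [ 0.515 -0.209  0.15 ]
 [ 0.512 -0.206  0.153]
 [ 0.511 -0.205  0.144]
 [ 0.51  -0.203  0.142]
 [ 0.509 -0.202  0.133]
 [ 0.508 -0.219  0.14 ]
 [ 0.506 -0.216  0.139]
 [ 0.504 -0.214  0.138]
 [ 0.502 -0.215  0.135]
 [ 0.501 -0.216  0.13 ]
 [ 0.499 -0.215  0.13 ]]
rack px [173.1 229.6] [ 131  205   83   50 2245] z [0.002  0.0077 0.0197]
  rect mm ((478.914306640625, 238.51174926757812), (91.21995544433594, 191.19862365722656), 10.641230583190918) mean [0.4781 0.2344 0.018 ] corn [[416.0, 324.0], [452.0, 136.0], [541.0, 153.0], [506.0, 341.0]]
alm px [418.6 200.4] [ 388  165   62   72 2093] z [0.0432 0.0477 0.0516]
  rect mm ((542.2704467773438, -345.4190673828125), (146.7014617919922, 104.15333557128906), 22.04224967956543) mean [ 0.5415 -0.3507  0.048 ] corn [[455.0, -325.0], [494.0, -421.0], [630.0, -366.0], [591.0, -270.0]]
cap [ 0.428 -0.1    0.186]
blue [0.478 0.234 0.071]
black [0.495 0.178 0.069]
tape [ 0.627 -0.163  0.098]
```

View pics/c1.png

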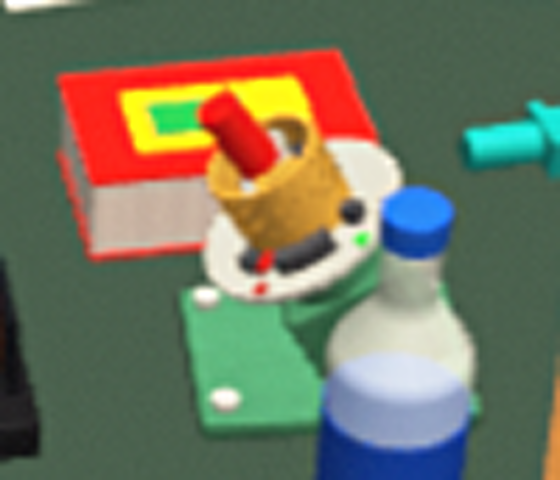

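The crop shows the red stamp upright in the brass collar. The lug is at (265,262) beside the red dot at (261,288), and the green dot is at (362,239). The collar sits over the chuck plate, with the bottle in front. The command has no tilt axis, so I'll test whether the tool leans when it is pushed past the inner reach limit, up high in free space.

>>> servo_tool([
  [0,-50,0,0],
  [0,-50,0,0],
  [0,-50,0,0],
  [0,-50,0,0],
  [0,-30,0,0],
  [0,-30,0,0],
  [0,0,0,0],
])

```text
t: 0.98
ee_pos: [0.1152, 0.3705, 0.2312]
eef_rot: [[-0.955, 0.297, -0.0], [0.297, 0.955, -0.001], [0.0, -0.001, -1.0]]
contact_force: [0.5, 0.3, 0.2]
opening: 1.0
gripper_force: 0.0
```

```bash
python3 -c "
from h import *
s=get_state();print(s['t'],s['joint_positions'].round(3),s['ee_pos'],s['eef_rot'].round(3))"
```

```text
0.975 [ 1.191  0.109  2.152 -0.     0.882 -0.078] [0.11523182 0.37052845 0.23123695] [[-0.955  0.297 -0.   ]
 [ 0.297  0.955 -0.001]
 [ 0.    -0.001 -1.   ]]
```

>>> servo_tool([
  [0,-30,0,0],
  [0,-30,0,0],
  [0,-20,0,0],
  [0,-20,0,0],
  [0,0,0,0],
])

```text
t: 1.6
ee_pos: [0.086, 0.2762, 0.2314]
eef_rot: [[-0.955, 0.297, 0.0], [0.297, 0.955, 0.0], [-0.0, 0.0, -1.0]]
contact_force: [-0.7, 1.1, -0.0]
opening: 1.001
gripper_force: 0.0
```

```bash
python3 -c "
from h import *
s=get_state();print(s['t'],s['joint_positions'].round(3),s['ee_pos'],s['eef_rot'].round(3))"
```

```text
1.6 [ 1.164 -0.054  2.322  0.     0.873 -0.105] [0.08596832 0.2762028  0.23142644] [[-0.955  0.297  0.   ]
 [ 0.297  0.955  0.   ]
 [-0.     0.    -1.   ]]
```

>>> servo_tool([
  [-45,-21,0,0],
  [-45,-21,0,0],
  [-45,-21,0,0],
  [-45,-21,0,0],
  [-43,-20,0,0],
  [0,0,40,-8.4],
  [0,0,40,-8.4],
  [0,0,40,-8.4],
  [0,0,40,-8.4],
  [0,0,0,0],
])

```text
t: 2.85
ee_pos: [0.255, 0.1239, 0.0695]
eef_rot: [[-0.96, -0.28, -0.006], [-0.28, 0.96, -0.002], [0.006, -0.0, -1.0]]
contact_force: [-0.4, -0.2, 0.3]
opening: 1.0
gripper_force: 0.0
```

```bash
cat > st.py <<'E'
from h import *
s=get_state();R=s['eef_rot'];z=-R[:,2];print(s['t'],s['joint_positions'].round(3),s['ee_pos'].round(4),R.round(3).tolist(),'tilt',np.degrees(np.arccos(min(1,z[2]))).round(2),'az',np.degrees(np.arctan2(z[1],z[0])).round(1),s['contact_force'].round(1),s['opening'].round(3),s['gripper_force'])
E
python3 st.py
```

```text
Traceback (most recent call last):
  File "st.py", line 2, in <module>
    s=get_state();R=s['eef_rot'];z=-R[:,2];print(s['t'],s['joint_positions'].round(3),s['ee_pos'].round(4),R.round(3).tolist(),'tilt',np.degrees(np.arccos(min(1,z[2]))).round(2),'az',np.degrees(np.arctan2(z[1],z[0])).round(1),s['contact_force'].round(1),s['opening'].round(3),s['gripper_force'])
                                                                                                                                                                                                                                                              ^^^^^^^^^^^^^^^^^^
AttributeError: 'float' object has no attribute 'round'
```

>>> servo_tool([
  [15,0,0,0],
  [15,0,0,0],
  [0,0,0,0],
])

```text
t: 3.22
ee_pos: [0.2262, 0.1156, 0.0723]
eef_rot: [[-0.96, -0.28, 0.001], [-0.28, 0.96, 0.0], [-0.001, 0.0, -1.0]]
contact_force: [0.3, -0.0, 0.7]
opening: 1.002
gripper_force: 0.0
```

```bash
sed -i "s/s\['opening'\].round(3)/s['opening']/" st.py; python3 st.py
```

```text
3.225 [ 0.353  0.316  2.603 -0.     0.221 -1.502] [0.2262 0.1156 0.0723] [[-0.96, -0.28, 0.001], [-0.28, 0.96, 0.0], [-0.001, 0.0, -1.0]] tilt 0.07 az -159.9 [ 0.3 -0.   0.7] 1.0021285674709062 0.0
```

>>> servo_tool([
  [15,0,10,0],
  [15,0,10,0],
  [15,0,0,0],
  [15,0,0,0],
  [0,0,0,0],
])

```text
t: 3.85
ee_pos: [0.195, 0.1135, 0.0506]
eef_rot: [[-0.959, -0.281, -0.015], [-0.281, 0.96, -0.01], [0.018, -0.005, -1.0]]
contact_force: [0.1, -0.1, 0.6]
opening: 0.997
gripper_force: 0.0
```

```bash
python3 st.py
```

```text
3.85 [ 0.398  0.397  2.672 -0.035  0.091 -1.423] [0.195  0.1135 0.0506] [[-0.959, -0.281, -0.015], [-0.281, 0.96, -0.01], [0.018, -0.005, -1.0]] tilt 1.05 az 32.8 [ 0.1 -0.1  0.6] 0.9966355314532899 0.0
```

>>> servo_tool([
  [30,0,0,0],
  [30,0,0,0],
  [0,0,0,0],
])

```text
t: 4.22
ee_pos: [0.1783, 0.1237, 0.0439]
eef_rot: [[-0.958, -0.283, -0.041], [-0.282, 0.959, -0.028], [0.047, -0.015, -0.999]]
contact_force: [0.1, 0.0, -0.1]
opening: 1.001
gripper_force: 0.0
```

```bash
python3 st.py
```

```text
4.225 [ 0.477  0.428  2.672 -0.067  0.091 -1.313] [0.1783 0.1237 0.0439] [[-0.958, -0.283, -0.041], [-0.282, 0.959, -0.028], [0.047, -0.015, -0.999]] tilt 2.84 az 34.4 [ 0.1  0.  -0.1] 1.0007117181905625 0.0
```

>>> servo_tool([
  [-38,-34,-25,0],
  [-38,-34,-25,0],
  [0,0,0,0],
])

```text
t: 4.6
ee_pos: [0.2777, 0.0801, 0.093]
eef_rot: [[-0.96, -0.278, -0.034], [-0.277, 0.96, -0.026], [0.039, -0.016, -0.999]]
contact_force: [-1.5, 0.4, 0.1]
opening: 1.004
gripper_force: 0.0
```

```bash
python3 st.py
```

```text
4.6 [ 0.2    0.288  2.478 -0.047  0.414 -1.608] [0.2777 0.0801 0.093 ] [[-0.96, -0.278, -0.034], [-0.277, 0.96, -0.026], [0.039, -0.016, -0.999]] tilt 2.44 az 38.0 [-1.5  0.4  0.1] 1.0036788594952961 0.0
```

>>> servo_tool([
  [30,0,0,0],
  [30,0,0,0],
  [30,0,0,0],
  [30,0,0,0],
  [0,0,0,0],
])

```text
t: 5.22
ee_pos: [0.1686, 0.051, 0.1071]
eef_rot: [[-0.958, -0.281, -0.05], [-0.28, 0.96, -0.031], [0.057, -0.016, -0.998]]
contact_force: [-0.5, -0.6, -0.1]
opening: 0.998
gripper_force: 0.0
```

```bash
python3 st.py
```

```text
5.225 [ 0.168  0.135  2.673 -0.059  0.388 -1.632] [0.1686 0.051  0.1071] [[-0.958, -0.281, -0.05], [-0.28, 0.96, -0.031], [0.057, -0.016, -0.998]] tilt 3.37 az 31.8 [-0.5 -0.6 -0.1] 0.9981919800533892 0.0
```

>>> servo_tool([
  [-60,10,30,0],
  [60,0,0,0],
  [60,0,0,0],
  [0,0,0,0],
])

```text
t: 5.72
ee_pos: [0.1407, 0.0566, 0.12]
eef_rot: [[-0.956, -0.282, -0.085], [-0.279, 0.959, -0.045], [0.094, -0.019, -0.995]]
contact_force: [0.7, -0.1, -0.2]
opening: 0.998
gripper_force: 0.0
```

```bash
python3 st.py
```

```text
5.725 [ 0.24   0.073  2.673 -0.05   0.489 -1.57 ] [0.1407 0.0566 0.12  ] [[-0.956, -0.282, -0.085], [-0.279, 0.959, -0.045], [0.094, -0.019, -0.995]] tilt 5.52 az 28.0 [ 0.7 -0.1 -0.2] 0.9980280900391176 0.0
```

>>> servo_tool([
  [-60,0,10,0],
  [-30,0,20,0],
  [55,0,20,0],
  [55,0,25,0],
  [55,0,25,0],
  [0,0,0,0],
])

```text
t: 6.48
ee_pos: [0.1392, 0.0672, 0.08]
eef_rot: [[-0.946, -0.284, -0.158], [-0.275, 0.958, -0.078], [0.173, -0.03, -0.984]]
contact_force: [0.1, 0.1, 0.1]
opening: 1.002
gripper_force: 0.0
```

```bash
python3 st.py
```

```text
6.475 [ 0.314  0.291  2.673 -0.073  0.353 -1.472] [0.1392 0.0672 0.08  ] [[-0.946, -0.284, -0.158], [-0.275, 0.958, -0.078], [0.173, -0.03, -0.984]] tilt 10.12 az 26.2 [0.1 0.1 0.1] 1.0016177130860902 0.0
```

>>> servo_tool([
  [-60,-18,0,0],
  [-40,-17,5,0],
  [55,0,20,0],
  [55,0,25,0],
  [55,0,25,0],
  [0,0,0,0],
])

```text
t: 7.22
ee_pos: [0.1624, 0.0339, 0.0056]
eef_rot: [[-0.936, -0.283, -0.21], [-0.269, 0.959, -0.092], [0.227, -0.03, -0.973]]
contact_force: [0.6, 0.3, -0.8]
opening: 0.995
gripper_force: 0.0
```

```bash
python3 st.py
```

```text
7.225 [ 0.155  0.625  2.672 -0.713  0.09  -0.982] [0.1624 0.0339 0.0056] [[-0.936, -0.283, -0.21], [-0.269, 0.959, -0.092], [0.227, -0.03, -0.973]] tilt 13.26 az 23.7 [ 0.6  0.3 -0.8] 0.995081116742459 0.0
```

>>> servo_tool([
  [-30,0,-50,0],
  [-30,0,-50,0],
  [-23,0,-47,0],
  [55,0,5,0],
  [55,0,15,0],
  [55,0,20,0],
  [0,0,0,0],
])

```text
t: 8.1
ee_pos: [0.113, 0.0118, 0.1198]
eef_rot: [[-0.938, -0.285, -0.198], [-0.264, 0.956, -0.125], [0.226, -0.065, -0.972]]
contact_force: [0.8, 0.7, 0.7]
opening: 1.0
gripper_force: 0.0
```

```bash
python3 st.py
```

```text
8.1 [ 0.148  0.121  2.672 -0.176  0.574 -1.547] [0.113  0.0118 0.1198] [[-0.938, -0.285, -0.198], [-0.264, 0.956, -0.125], [0.226, -0.065, -0.972]] tilt 13.58 az 32.3 [0.8 0.7 0.7] 1.0004401921979895 0.0
```

>>> servo_tool([
  [-50,-5,-4,0],
  [-50,-5,-4,0],
  [-50,-4,-5,0],
  [42,15,29,0],
  [42,15,29,0],
  [42,15,29,0],
  [0,0,0,0],
])

```text
t: 8.98
ee_pos: [0.1332, 0.048, 0.0495]
eef_rot: [[-0.931, -0.288, -0.225], [-0.262, 0.955, -0.138], [0.254, -0.07, -0.965]]
contact_force: [0.3, -0.3, -0.5]
opening: 1.002
gripper_force: 0.0
```

```bash
python3 st.py
```

```text
8.975 [ 0.302  0.458  2.672 -0.239  0.278 -1.314] [0.1332 0.048  0.0495] [[-0.931, -0.288, -0.225], [-0.262, 0.955, -0.138], [0.254, -0.07, -0.965]] tilt 15.29 az 31.6 [ 0.3 -0.3 -0.5] 1.0016125414240546 0.0
```

>>> servo_tool([
  [-26,-37,-20,0],
  [-26,-37,-20,0],
  [-26,-37,-20,0],
  [41,16,30,0],
  [41,16,30,0],
  [41,16,25,0],
  [41,16,25,0],
  [0,0,0,0],
])

```text
t: 9.98
ee_pos: [0.1279, -0.0168, 0.0592]
eef_rot: [[-0.916, -0.284, -0.285], [-0.252, 0.957, -0.142], [0.313, -0.058, -0.948]]
contact_force: [-0.3, 0.2, 0.2]
opening: 1.001
gripper_force: 0.0
```

```bash
python3 st.py
```

```text
9.975 [ 0.024  0.443  2.673 -0.407  0.348 -1.42 ] [ 0.1279 -0.0168  0.0592] [[-0.916, -0.284, -0.285], [-0.252, 0.957, -0.142], [0.313, -0.058, -0.948]] tilt 18.57 az 26.5 [-0.3  0.2  0.2] 1.001469568499103 0.0
```

>>> servo_tool([
  [-34,-13,-24,0],
  [-34,-13,-24,0],
  [-34,-13,-24,0],
  [39,15,35,0],
  [39,15,35,0],
  [39,15,35,0],
  [39,15,33,0],
  [0,0,0,0],
])

```text
t: 10.98
ee_pos: [0.118, -0.0083, 0.0306]
eef_rot: [[-0.898, -0.282, -0.338], [-0.245, 0.958, -0.148], [0.365, -0.051, -0.929]]
contact_force: [0.0, -0.3, 0.6]
opening: 1.0
gripper_force: 0.0
```

```bash
python3 st.py
```

```text
10.975 [ 0.068  0.59   2.672 -0.493  0.268 -1.278] [ 0.118  -0.0083  0.0306] [[-0.898, -0.282, -0.338], [-0.245, 0.958, -0.148], [0.365, -0.051, -0.929]] tilt 21.65 az 23.7 [ 0.  -0.3  0.6] 1.0003939520786227 0.0
```

>>> servo_tool([
  [-29,-21,-36,0],
  [-29,-21,-36,0],
  [-29,-21,-36,0],
  [37,15,37,0],
  [37,15,37,0],
  [37,15,37,0],
  [37,15,37,0],
  [37,15,37,0],
  [0,0,0,0],
])

```text
t: 12.1
ee_pos: [0.0963, -0.0191, 0.0162]
eef_rot: [[-0.868, -0.276, -0.413], [-0.233, 0.96, -0.153], [0.439, -0.037, -0.898]]
contact_force: [-0.5, -0.5, 0.7]
opening: 0.998
gripper_force: 0.0
```

```bash
python3 st.py
```

```text
12.1 [ 0.03   0.696  2.672 -0.6    0.252 -1.195] [ 0.0963 -0.0191  0.0162] [[-0.868, -0.276, -0.413], [-0.233, 0.96, -0.153], [0.439, -0.037, -0.898]] tilt 26.14 az 20.4 [-0.5 -0.5  0.7] 0.9982039041842117 0.0
```

>>> servo_tool([
  [-26,-27,-43,0],
  [-26,-27,-43,0],
  [-26,-27,-43,0],
  [34,12,40,0],
  [34,12,40,0],
  [34,12,40,0],
  [34,12,40,0],
  [28,10,33,0],
  [0,0,0,0],
])

```text
t: 13.22
ee_pos: [0.0783, -0.0782, 0.0026]
eef_rot: [[-0.841, -0.266, -0.472], [-0.219, 0.964, -0.153], [0.495, -0.025, -0.868]]
contact_force: [1.4, 0.0, 0.3]
opening: 1.001
gripper_force: 0.0
```

```bash
python3 st.py
```

```text
13.225 [-0.203  0.793  2.672 -1.074  0.282 -0.922] [ 0.0783 -0.0782  0.0026] [[-0.841, -0.266, -0.472], [-0.219, 0.964, -0.153], [0.495, -0.025, -0.868]] tilt 29.74 az 17.9 [1.4 0.  0.3] 1.0009885869250748 0.0
```

>>> servo_tool([
  [-20,0,-40,0],
  [-10,0,-50,0],
  [0,0,-58,0],
  [0,0,-58,0],
  [0,0,-58,0],
  [0,0,-58,0],
  [0,0,-40,0],
  [0,0,0,0],
])

```text
t: 14.22
ee_pos: [0.2503, -0.025, 0.2794]
eef_rot: [[-0.843, -0.278, -0.461], [-0.216, 0.959, -0.184], [0.493, -0.056, -0.868]]
contact_force: [-1.3, 0.6, 0.3]
opening: 1.0
gripper_force: 0.0
```

```bash
python3 st.py
```

```text
14.225 [ 0.031  0.163  2.086 -0.174  1.388 -1.733] [ 0.2503 -0.025   0.2794] [[-0.843, -0.278, -0.461], [-0.216, 0.959, -0.184], [0.493, -0.056, -0.868]] tilt 29.77 az 21.8 [-1.3  0.6  0.3] 0.9995746003241563 0.0
```

>>> servo_tool([
  [-38,-40,-25,0],
  [-38,-40,-25,0],
  [-38,-40,-25,0],
  [-38,-40,-25,0],
  [-38,-40,-25,0],
  [-38,-40,-25,0],
  [0,0,0,0],
])

```text
t: 15.1
ee_pos: [0.5787, -0.1814, 0.3061]
eef_rot: [[-0.84, -0.278, -0.466], [-0.214, 0.959, -0.185], [0.499, -0.056, -0.865]]
contact_force: [-0.4, 0.1, -0.6]
opening: 1.003
gripper_force: 0.0
```

```bash
python3 st.py; python3 -c "
from h import *
snap('wrist','w1')"
```

```text
15.1 [-0.188  0.624  1.275 -0.275  1.693 -1.997] [ 0.5787 -0.1814  0.3061] [[-0.84, -0.278, -0.466], [-0.214, 0.959, -0.185], [0.499, -0.056, -0.865]] tilt 30.12 az 21.7 [-0.4  0.1 -0.6] 1.0032981816581783 0.0
{'fx': 324.2787968637895, 'fy': 324.2787968637895, 'cx': 276.7480363495625, 'cy': 203.6302447466815, 'T_tool_cam': array([[ 4.89149705e-04,  9.55867608e-01,  2.93797340e-01,
         7.48716384e-02],
       [ 9.99999879e-01, -4.52979994e-04, -1.91154702e-04,
         1.62235659e-04],
       [-4.96342702e-05,  2.93797398e-01, -9.55867714e-01,
        -1.42305803e-01],
       [ 0.00000000e+00,  0.00000000e+00,  0.00000000e+00,
         1.00000000e+00]])}
```

View pics/w1.png

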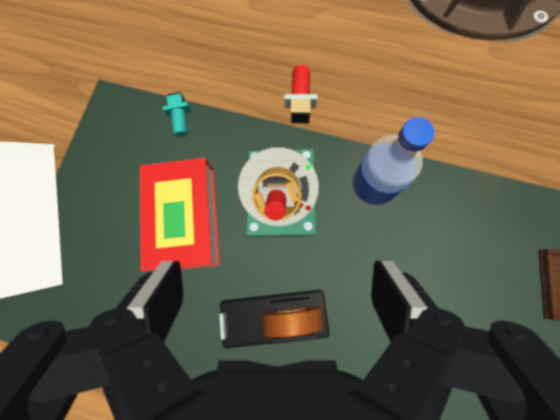

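```bash
cat > m.py <<'E'
from h import *
import sys
f=sys.argv[1]
a=load(f);C=cloud(f);p=a['p'];hsv=cv2.cvtColor(p,cv2.COLOR_RGB2HSV);h,s,v=[x.astype(int) for x in cv2.split(hsv)]
yaw=np.radians(16.3);A=np.array([.5*np.cos(yaw),.5*np.sin(yaw),.866]);p0=np.array([.4686-.02*np.cos(yaw),-.2237-.02*np.sin(yaw),.05]);Y=np.array([-np.sin(yaw),np.cos(yaw),0]);X=np.cross(Y,A)
def ray(uv,z):  # onto plane at axial distance z
    fx,fy,cx,cy=a['k'];uv=np.asarray(uv,float).reshape(-1,2)
    d=np.stack([(uv[:,0]-cx)/fx,-(uv[:,1]-cy)/fy,-np.ones(len(uv))],1)@a['T'][:3,:3].T;o=a['T'][:3,3]
    W=o+d*(((p0+z*A-o)@A)/(d@A))[:,None]; q=W-p0
    return np.stack([q@X,q@Y],1)*1000
c=proj(f,p0+.045*A);print('pred disc px',c,'grip',proj(f,p0+.0795*A),'top',proj(f,p0+.1195*A))
Q=(C-p0);ax=Q@A;rx=Q@X;ry=Q@Y
near=(np.hypot(rx,ry)<.065)&(a['d']>0)
white=(s<50)&(v>140)&near&(abs(ax-.045)<.015)
n=white.sum();P=C[white];m=np.median(P,0)
hull=cv2.convexHull(np.argwhere(white)[:,::-1].astype(np.int32))
H=ray(hull,.045).astype(np.float32);print('disc fit mm',cv2.minEnclosingCircle(H),cv2.fitEllipse(H),n)
for _ in range(3):
    u,S,vt=np.linalg.svd(P-P.mean(0),full_matrices=False);r=(P-P.mean(0))@vt[2];P=P[abs(r)<max(.002,2*r.std())]
nn=vt[2]*np.sign(vt[2][2]);print('plane n',nn,'az',np.degrees(np.arctan2(nn[1],nn[0])),'tilt',np.degrees(np.arccos(nn[2])),'ax',((P.mean(0)-p0)@A))
red=((h<6)|(h>174))&(s>170)&(v>80)&near
k,l,st,ce=cv2.connectedComponentsWithStats(red.astype(np.uint8))
for i in range(1,k):
    if st[i,4]>5:
        g=l==i;print('red',ce[i].round(1),st[i,4],'ax med',np.median(ax[g]).round(4),'ax90',np.percentile(ax[g],90).round(4),'rx,ry@ dot/top',ray([ce[i]],.045)[0].round(1),ray([ce[i]],.1195)[0].round(1))
        if st[i,4]>100:
            t=g&(ax>np.percentile(ax[g],85)-.004);print('  top pts rx ry',np.median(rx[t])*1e3,np.median(ry[t])*1e3,np.median(ax[t]))
gr=(h>50)&(h<70)&(s>150)&near;print('green',ray([np.argwhere(gr)[:,::-1].mean(0)],.045),gr.sum())
br=(h>10)&(h<28)&(s>110)&(v>110)&near&(ax>.05)
hb=cv2.convexHull(np.argwhere(br)[:,::-1].astype(np.int32));Hb=ray(hb,.0855).astype(np.float32);print('collar top hull',cv2.minEnclosingCircle(Hb),br.sum())
E
python3 m.py w1
```

```text
pred disc px [278.25999252 175.82176714] grip [276.95117777 182.38755914] top [275.10118977 191.66819757]
disc fit mm ((14.55679988861084, -1.4723758697509766), 49.83213806152344) ((14.719245910644531, -1.4419426918029785), (98.91764831542969, 99.4690933227539), 75.93524169921875) 2443
plane n [0.47905038 0.14093838 0.86639893] az 16.394076415875542 tilt 29.95716901800879 ax 0.0523095977534027
red [275.4 205.1] 469 ax med 0.1266 ax90 0.1282 rx,ry@ dot/top [37.4 -4.6] [14.1 -0.1]
  top pts rx ry 15.90966078291308 -0.3427138649136597 0.1272625442164519
red [177.  261.7] 14 ax med 0.3083 ax90 0.3098 rx,ry@ dot/top [ 115.3 -139.9] [  77.  -109.4]
green [[-10.14285868  35.56320826]] 6
collar top hull ((155.4955596923828, -157.132080078125), 242.13055419921875) 949
```

The wrist view shows the disc at (278,187), the handle at (275,205) and the green dot at (308,168). The plane fit confirms the axis leans 30° at azimuth 16.4°. The centre needs about a 16 mm correction in x. I'll pre-turn the tool so joint 6 has room for the 70° turn.

>>> servo_tool([
  [0,0,0,9],
  [0,0,0,9],
  [0,0,0,9],
  [0,0,0,9],
  [0,0,0,9],
  [0,0,0,0],
])

```text
t: 15.9
ee_pos: [0.5756, -0.1798, 0.3075]
eef_rot: [[-0.79, 0.396, -0.467], [0.527, 0.829, -0.187], [0.313, -0.394, -0.864]]
contact_force: [0.3, -0.4, -0.1]
opening: 1.004
gripper_force: 0.0
```

```bash
sed -i 's/^yaw=.*/yaw=np.radians(16.4);A=np.array([.5*np.cos(yaw),.5*np.sin(yaw),.866]);p0=np.array([.4654,-.2261,.0495]);Y=np.array([-np.sin(yaw),np.cos(yaw),0]);X=np.cross(Y,A)/' m.py
cat > go.py <<'E'
from h import *
import sys
yaw=np.radians(16.4);A=np.array([.5*np.cos(yaw),.5*np.sin(yaw),.866]);p0=np.array([.4654,-.2261,.0495]);Y=np.array([-np.sin(yaw),np.cos(yaw),0]);X=np.cross(Y,A)
s=get_state();R=s['eef_rot'];e=s['ee_pos']
q=e-p0;print('axial',q@A,'X',q@X,'Y',q@Y,'tooly·(X,Y,A)',R[:,1]@X,R[:,1]@Y,R[:,1]@A,'toolz·',R[:,2]@X,R[:,2]@Y)
# args: axial mm; grasp point kept on axis: target TCP = point on axis at grasp + .019*tool z
for g in sys.argv[1:]:
    T=p0+float(g)/1000*A+.019*R[:,2];print('grasp ax',g,'shift mm',((T-e)@R*1000).round(1))
print('A in tool',(A@R).round(3),'q',s['joint_positions'].round(2),s['t'])
E
python3 m.py w1; python3 go.py 160 79.5; python3 -c "from h import *; snap('wrist','w2')" >/dev/null; python3 m.py w2
```

```text
pred disc px [277.19848859 188.80361593] grip [275.8084219  196.61364272] top [273.84019649 207.67202815]
disc fit mm ((-1.7201718091964722, 0.3133218288421631), 48.84132766723633) ((-1.5619049072265625, 0.3346182107925415), (96.95500183105469, 97.48957824707031), 76.97669982910156) 2450
plane n [0.47897532 0.14079838 0.86646319] az 16.381094441997387 tilt 29.949795107350937 ax 0.04461589939946535
red [275.4 205.1] 469 ax med 0.1189 ax90 0.1205 rx,ry@ dot/top [20.7 -2.8] [-2.6  1.6]
  top pts rx ry 1.5920422242783825 0.9500549624480361 0.1195663187812075
red [177.  261.7] 14 ax med 0.3006 ax90 0.302 rx,ry@ dot/top [  96.7 -135.5] [  58.5 -105. ]
green [[-25.86965142  36.63802686]] 6
collar top hull ((141.8412322998047, -145.77923583984375), 236.01751708984375) 935
axial 0.2828142720404037 X -0.02608602786386588 Y 0.013334506853337192 tooly·(X,Y,A) 0.7290558425426875 0.6835740450367169 -0.03436078345169896 toolz· -0.0021884688788653683 -0.04787552860798944
grasp ax 160 shift mm [-23.5  14.1 142.3]
grasp ax 79.5 shift mm [-20.8  16.9 222.7]
A in tool [-0.033 -0.034 -0.999] q [-0.19  0.
[... 253 characters left out ...]
5), (96.91092681884766, 97.57894134521484), 35.759422302246094) 2539
plane n [0.47911857 0.1401401  0.86649071] az 16.303968298844723 tilt 29.94663676328889 ax 0.044628567987325396
red [317.5 182.6] 14 ax med 0.0515 ax90 0.0527 rx,ry@ dot/top [19.6 24.6] [ 0.5 34.5]
red [294.1 202.4] 457 ax med 0.119 ax90 0.1204 rx,ry@ dot/top [ 16.8 -12.8] [-1.7  4.5]
  top pts rx ry 1.8939444222841884 1.7822810390425112 0.11949211760806558
green [[nan nan]] 0
collar top hull ((194.13250732421875, -16.30051040649414), 227.29373168945312) 903m.py:28: RuntimeWarning: Mean of empty slice.
  gr=(h>50)&(h<70)&(s>150)&near;print('green',ray([np.argwhere(gr)[:,::-1].mean(0)],.045),gr.sum())
  ret = um.true_divide(
```

>>> servo_tool([
  [-7.5,4.5,47.5,0],
  [-7.5,4.5,47.5,0],
  [-7.5,4.5,47.5,0],
  [1,1,27,0],
  [1,1,27,0],
  [0.7,0.5,26,0],
  [0,0,0,0],
], claw=85)

```text
t: 16.82
ee_pos: [0.4931, -0.2198, 0.1016]
eef_rot: [[-0.789, 0.395, -0.47], [0.527, 0.829, -0.188], [0.316, -0.396, -0.862]]
contact_force: [0.7, 0.9, -0.0]
opening: 0.995
gripper_force: 0.0
```

```bash
sed -i 's/p0=np.array(\[.4654,-.2261,.0495\])/p0=np.array([.4644,-.2264,.0500])/' go.py m.py; python3 go.py 79.5 90.5; python3 -c "
from h import *; snap('wrist','w3')">/dev/null
```

```text
axial 0.05934239663736829 X -0.0003149793452670753 Y -0.0018073042163084226 tooly·(X,Y,A) 0.7285643758730069 0.6840008345853617 -0.0362407810282816 toolz· -0.0052937536660968565 -0.04728579043205092
grasp ax 79.5 shift mm [ 0.5  0.7 -1.2]
grasp ax 90.5 shift mm [  0.1   0.3 -12.2]
A in tool [-0.031 -0.036 -0.999] q [-0.27  0.73  1.64 -0.33  1.23 -1.14] 16.825
```

View pics/w3.png

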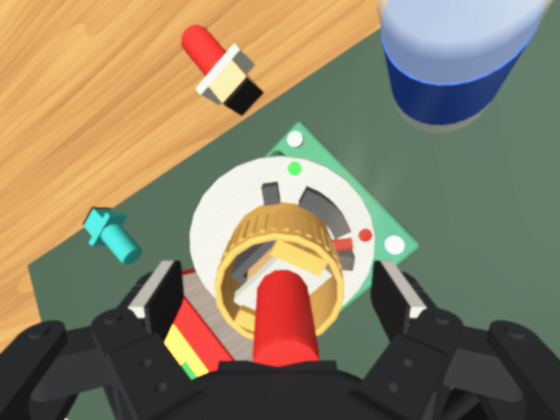

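The close wrist view shows the collar centred at (283,270) between the pads. The lug is at (343,245) by the red dot (365,236), and the green dot is at (294,168). Closing now.

>>> servo_tool([
  [0.5,0.7,-1,0],
  [0,0,0,0],
  [0,0,0,0],
  [0,0,0,0],
  [0,0,0,0],
], claw=45)

```text
t: 17.5
ee_pos: [0.4969, -0.219, 0.1043]
eef_rot: [[-0.79, 0.399, -0.465], [0.529, 0.827, -0.19], [0.309, -0.396, -0.865]]
contact_force: [3.5, 5.6, 14.1]
opening: 0.614
gripper_force: 60.5
```

```bash
python3 go.py 79.5
```

```text
axial 0.06368990755057088 X 0.0016768891866876037 Y -0.0021104317044669417 tooly·(X,Y,A) 0.7314600303613527 0.6809742756514181 -0.03488070852513636 toolz· -0.00041372824940799635 -0.050712564097447455
grasp ax 79.5 shift mm [ 2.1 -0.3  3.1]
A in tool [-0.037 -0.035 -0.999] q [-0.26  0.72  1.64 -0.33  1.23 -1.13] 17.5
```

>>> servo_tool([
  [-0.2,-0.2,-5,0],
  [-0.2,-0.2,-4,0],
  [-0.1,-0.1,-4,0],
  [0,0,0,0],
])

```text
t: 18.0
ee_pos: [0.502, -0.2174, 0.1139]
eef_rot: [[-0.789, 0.398, -0.467], [0.529, 0.827, -0.189], [0.311, -0.397, -0.864]]
contact_force: [0.4, 1.2, -14.8]
opening: 0.608
gripper_force: 64.7
```

```bash
python3 go.py; python3 -c "
from h import *; snap('wrist','w4')">/dev/null
```

```text
axial 0.07466255737691142 X 0.0014308121928026454 Y -0.0020053495482335124 tooly·(X,Y,A) 0.7313919834832837 0.6810124631019414 -0.03555555972151764 toolz· -0.002538006885150823 -0.04942114971377204
A in tool [-0.034 -0.036 -0.999] q [-0.26  0.72  1.62 -0.32  1.26 -1.14] 18.0
```

View pics/w4.png

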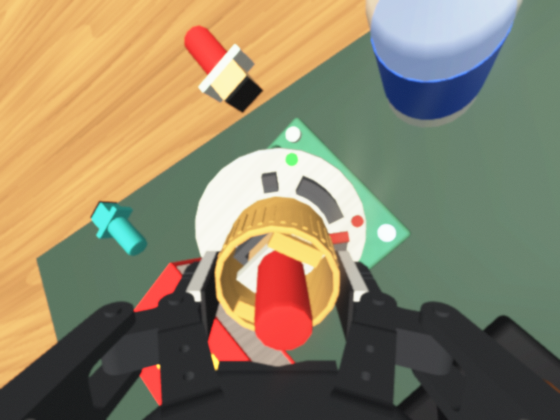

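The lug (340,238) is lifted clear of the blocks, with about 11 mm of travel and the stamp still seated. Turning now.

>>> servo_tool([
  [0,0,-1,-5],
  [0,0,0,-10],
  [0,0,0,-10],
  [0,0,0,-10],
  [0,0,0,-10],
  [0,0,0,-10],
  [0,0,0,-10],
  [0,0,0,-5],
  [0,0,0,0],
])

```text
t: 19.18
ee_pos: [0.5016, -0.2151, 0.114]
eef_rot: [[-0.644, -0.605, -0.469], [-0.598, 0.78, -0.186], [0.478, 0.161, -0.864]]
contact_force: [0.9, 17.2, -17.9]
opening: 0.611
gripper_force: 64.4
```

```bash
python3 go.py; python3 -c "
from h import *; snap('wrist','w5')">/dev/null
```

```text
axial 0.07488740128466624 X 0.0016796574563533728 Y 0.0002784658596687497 tooly·(X,Y,A) -0.3924366555907085 0.9188578064229338 -0.041072522564653935 toolz· -0.003004204025069679 -0.04593626322585129
A in tool [ 0.021 -0.041 -0.999] q [-0.26  0.72  1.62 -0.32  1.26 -2.36] 19.175
```

View pics/w5.png

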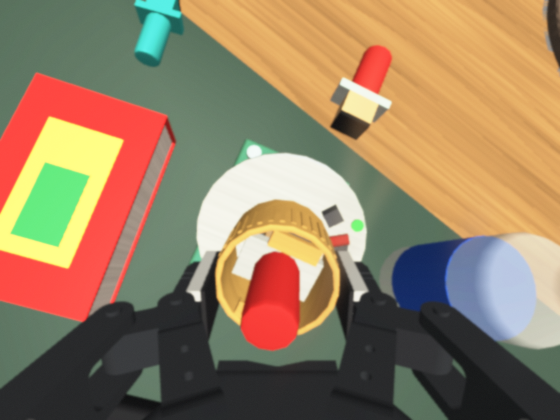

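The lug (340,240) now sits beside the green dot (357,225). Lowering the collar and letting go.

>>> servo_tool([
  [-0.1,0.2,5,0],
  [-0.1,0.2,5,0],
  [0,0,0,0],
])

```text
t: 19.6
ee_pos: [0.4968, -0.2166, 0.1053]
eef_rot: [[-0.644, -0.604, -0.469], [-0.597, 0.781, -0.186], [0.478, 0.16, -0.864]]
contact_force: [2.0, 18.7, -15.1]
opening: 0.614
gripper_force: 64.8
```

>>> servo_tool([
  [0,0,0,0],
  [0,0,0,0],
  [0,0,0,0],
  [0,0,-25,0],
  [0,0,-25,0],
  [0,0,0,0],
], claw=85)

```text
t: 20.35
ee_pos: [0.5223, -0.2097, 0.1509]
eef_rot: [[-0.645, -0.606, -0.465], [-0.596, 0.78, -0.191], [0.478, 0.154, -0.865]]
contact_force: [-0.0, 0.4, -0.4]
opening: 1.001
gripper_force: 0.0
```

```bash
python3 go.py; python3 -c "
from h import *; snap('wrist','w6')">/dev/null;python3 m.py w6
```

```text
axial 0.1174917047095691 X 0.0017194983996446783 Y -0.0003016886080084054 tooly·(X,Y,A) -0.3899146790936531 0.9196283809177885 -0.04736449680526167 toolz· -0.00028478117038066575 -0.05155733415133415
A in tool [ 0.02  -0.047 -0.999] q [-0.24  0.69  1.55 -0.31  1.34 -2.37] 20.35
pred disc px [282.75649069 215.67626989] grip [281.0362513 233.5222988] top [278.12466173 263.72757842]
disc fit mm ((-0.4925296902656555, 0.25529709458351135), 48.774253845214844) ((-0.42812228202819824, 0.1456162929534912), (96.83125305175781, 97.32693481445312), 99.64897155761719) 6757
plane n [0.478793   0.14091546 0.86654492] az 16.399891707831234 tilt 29.940414620281842 ax 0.044709197126206995
red [328.8 210.3] 66 ax med 0.0513 ax90 0.0522 rx,ry@ dot/top [-16.5  27.6] [-34.   10.5]
red [277.8 256.7] 2214 ax med 0.1188 ax90 0.1204 rx,ry@ dot/top [30.3  9.1] [-3.3 -1.6]
  top pts rx ry 2.4301985854420436 0.03844989058416551 0.11966969606123722
red [316.8 266.6] 11 ax med 0.0461 ax90 0.0467 rx,ry@ dot/top [25.8 38.2] [-6.2 17.5]
green [[nan nan]] 0
collar top hull ((-4.724764347076416, -0.171279639005661), 29.622766494750977) 3125m.py:28: RuntimeWarning: Mean of empty slice.
  gr=(h>50)&(h<70)&(s>150)&near;print('green',ray([np.argwhere(gr)[:,::-1].mean(0)],.045),gr.sum())
  ret = um.true_divide(
```

View pics/w6.png

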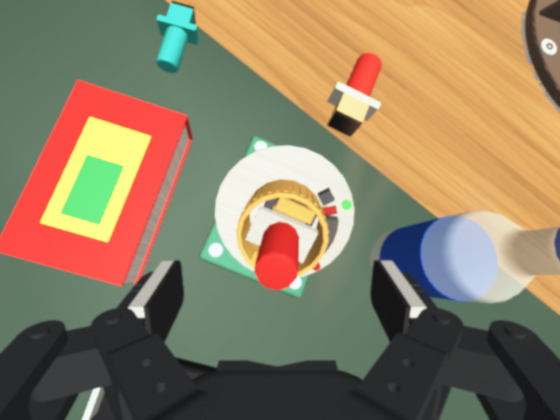

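The lug at (330,211) is by the green dot (346,204). Its height equals the home value, its angle has moved 70°, and the handle top is still at 119.7 mm, so the collar is home and the stamp seated. Next I grip the handle, closing across the chuck's x.

>>> servo_tool([
  [0,0,0,9.6],
  [0,0,0,9.6],
  [0,0,0,9.6],
  [0,0,0,9.6],
  [0,0,0,9.6],
  [0,0,0,9.6],
  [0,0,0,9.6],
  [0,0,0,0],
])

```text
t: 21.4
ee_pos: [0.52, -0.2096, 0.1488]
eef_rot: [[-0.807, 0.358, -0.469], [0.488, 0.852, -0.189], [0.332, -0.381, -0.863]]
contact_force: [0.5, -0.3, -0.0]
opening: 0.999
gripper_force: 0.0
```

```bash
python3 go.py 107
```

```text
axial 0.11456957641961941 X 0.0008802536776726586 Y 0.0004397127624409386 tooly·(X,Y,A) 0.6965799102444571 0.7164505427831545 -0.038126547841084046 toolz· -0.0042180012733498695 -0.04905132348593616
grasp ax 107 shift mm [ 0.6 -0.6 26.6]
A in tool [-0.031 -0.038 -0.999] q [-0.24  0.7   1.56 -0.31  1.34 -1.2 ] 21.4
```

>>> servo_tool([
  [0,0,4,9],
  [0,0,5,9],
  [0,0,5,9],
  [0,0,6,9],
  [0,0,6,9],
  [0,0,0,0],
])

```text
t: 22.15
ee_pos: [0.5079, -0.2144, 0.1264]
eef_rot: [[-0.321, 0.823, -0.469], [0.947, 0.261, -0.189], [-0.033, -0.504, -0.863]]
contact_force: [-0.5, 0.2, -0.3]
opening: 0.995
gripper_force: 0.0
```

```bash
python3 go.py 107;python3 -c "
from h import *; snap('wrist','w7')">/dev/null;python3 m.py w7 2>&1 | grep -A1 red
```

```text
axial 0.08875297450284682 X 0.000828111018953831 Y -0.0007863388858571838 tooly·(X,Y,A) 0.9998014137185869 0.018091704359231076 -0.005083085807110865 toolz· -0.004191223241611142 -0.04899880426882136
grasp ax 107 shift mm [-0.1 -0.9  0.7]
A in tool [-0.049 -0.005 -0.999] q [-0.25  0.71  1.6  -0.32  1.29 -0.41] 22.15
pred disc px [275.65997532 226.98745738] grip [275.15701022 254.35593609] top [274.25667233 303.34716419]
disc fit mm ((-0.1271112859249115, 1.3041245937347412), 48.73646545410156) ((-0.057342350482940674, 1.1568517684936523), (96.71078491210938, 97.49198913574219), 178.61329650878906) 7465
--
red [320.9 170. ] 67 ax med 0.0462 ax90 0.0469 rx,ry@ dot/top [25.4 36.3] [15.  54.6]
red [246.4 186.9] 118 ax med 0.0513 ax90 0.0523 rx,ry@ dot/top [-17.6  25.3] [-10.4  48.1]
  top pts rx ry -17.155693945437694 27.233270982570954 0.05126547668829615
red [282.3 281.8] 3490 ax med 0.1181 ax90 0.1202 rx,ry@ dot/top [  5.  -39.1] [ 2.9 10. ]
  top pts rx ry 4.050832651617764 2.771210316848305 0.11952304611669189
red [381.1 354.3] 37 ax med 0.1655 ax90 0.168 rx,ry@ dot/top [ 77.3 -98. ] [ 45.7 -24.8]
red [260.3 363.2] 26 ax med 0.1615 ax90 0.1623 rx,ry@ dot/top [  -9.2 -108.2] [ -5.5 -30.8]
green [[  54.46052796 -115.74551276]] 14
```

>>> servo_tool([
  [0,1.3,0.5,0],
  [0,0,0,0],
  [0,0,0,0],
  [0,0,0,0],
  [0,0,0,0],
  [0,0,0,0],
  [0,0,0,0],
], claw=10)

```text
t: 23.08
ee_pos: [0.5092, -0.2142, 0.1262]
eef_rot: [[-0.317, 0.825, -0.468], [0.948, 0.257, -0.19], [-0.036, -0.504, -0.863]]
contact_force: [-2.0, -0.0, 6.0]
opening: 0.24
gripper_force: 58.5
```

>>> servo_tool([
  [-0.2,0,-5,0],
  [-0.5,0,-10,0],
  [-1,0,-20,0],
  [-1.5,0,-30,0],
  [-2,0,-40,0],
  [-2,0,-40,0],
  [0,0,0,0],
])

```text
t: 23.95
ee_pos: [0.5824, -0.1932, 0.2542]
eef_rot: [[-0.318, 0.828, -0.462], [0.947, 0.257, -0.191], [-0.039, -0.498, -0.866]]
contact_force: [-0.9, 0.2, -1.7]
opening: 0.239
gripper_force: 58.6
```

```bash
python3 go.py;python3 -c "
from h import *; snap('wrist','w8'); snap('side','s8')
a=load('w8')['p'];b=load('s8')['p'];cv2.imwrite('pics/ws8.png',np.hstack([cv2.resize(a,(400,300)),cv2.resize(b,(400,300))])[:,:,::-1])">/dev/null
```

```text
axial 0.2380849878948519 X 0.00406156591612214 Y -0.0014496022361631805 tooly·(X,Y,A) 0.9998888982992379 0.013198553127277551 0.001999229392153412 toolz· 0.0026903152323423107 -0.0525535903225996
A in tool [-0.053  0.002 -0.999] q [-0.2   0.67  1.32 -0.28  1.6  -0.46] 23.95
```

View pics/ws8.png

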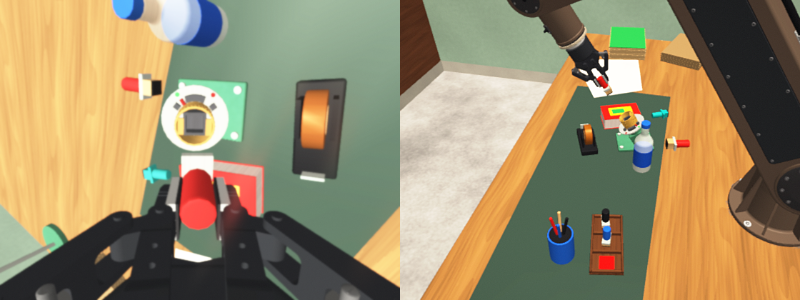

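The stamp is in the fingers at (197,190) in the left picture, and the collar is empty and still home. Now I move over free desk and push at the outer reach limit to bring the tool upright.

>>> servo_tool([
  [46,21,-28,0],
  [46,21,-28,0],
  [46,21,-28,0],
  [46,21,-28,0],
  [46,21,-28,0],
  [46,21,-28,0],
  [46,21,-28,0],
  [46,21,-28,0],
  [0,0,0,0],
])

```text
t: 25.18
ee_pos: [0.7063, 0.2451, 0.3448]
eef_rot: [[-0.321, 0.824, -0.467], [0.946, 0.261, -0.191], [-0.035, -0.504, -0.863]]
contact_force: [-0.4, -1.0, -1.7]
opening: 0.239
gripper_force: 58.8
```

```bash
cat > ut.py <<'E'
from h import *
import sys
s=get_state();R=s['eef_rot'];q=s['joint_positions'];As=R@np.array([-.053,.002,-.999])
print(s['t'],'q',q.round(2),'ee',s['ee_pos'].round(3),'tool up',(-R[:,2]).round(3),'stamp up',As.round(3),'f',s['contact_force'].round(1),s['gripper_force'],'q1',q[0].round(3))
for w in sys.argv[1:]:
    d=np.array(eval(w),float);print(w,'->',(d@R).round(1))
E
python3 ut.py "(50,15,0)" "(50,15,20)"
```

```text
25.175 q [ 0.31  0.96  0.53 -0.05  2.18 -0.02] ee [0.706 0.245 0.345] tool up [0.467 0.191 0.863] stamp up [0.486 0.141 0.863] f [-0.4 -1.  -1.7] 58.81884455680847 q1 0.312
(50,15,0) -> [ -1.9  45.1 -26.2]
(50,15,20) -> [ -2.6  35.  -43.5]
```

>>> servo_tool([
  [-2,45,-26,0],
  [-2,45,-26,0],
  [-2,45,-26,0],
  [-2,45,-26,0],
  [0,0,0,0],
])

```text
t: 25.8
ee_pos: [0.7794, 0.2557, 0.3097]
eef_rot: [[-0.317, 0.864, -0.392], [0.948, 0.273, -0.166], [-0.037, -0.424, -0.905]]
contact_force: [-0.6, -0.1, -0.6]
opening: 0.238
gripper_force: 59.4
```

```bash
python3 ut.py "(55,15,0)" "(55,15,-20)"
```

```text
25.8 q [ 0.3   1.11  0.24 -0.05  2.23 -0.04] ee [0.779 0.256 0.31 ] tool up [0.392 0.166 0.905] stamp up [0.41  0.116 0.905] f [-0.6 -0.1 -0.6] 59.40382719039917 q1 0.3
(55,15,0) -> [ -3.2  51.6 -24. ]
(55,15,-20) -> [-2.5 60.1 -5.9]
```

>>> servo_tool([
  [-3,45,-37,0],
  [-3,45,-37,0],
  [-3,47,-32,0],
  [-3,47,-32,0],
  [-3,50,-27,0],
  [0,0,0,0],
])

```text
t: 26.55
ee_pos: [0.8387, 0.2626, 0.3008]
eef_rot: [[-0.318, 0.92, -0.229], [0.947, 0.299, -0.117], [-0.039, -0.254, -0.966]]
contact_force: [0.7, 0.3, -1.3]
opening: 0.242
gripper_force: 59.5
```

```bash
python3 ut.py "(55,15,15)"
```

```text
26.55 q [ 0.29  1.1   0.24 -0.05  2.06 -0.05] ee [0.839 0.263 0.301] tool up [0.229 0.117 0.966] stamp up [0.248 0.067 0.967] f [ 0.7  0.3 -1.3] 59.47703182697296 q1 0.289
(55,15,15) -> [ -3.9  51.3 -28.9]
```

>>> servo_tool([
  [-4,51,-29,0],
  [-4,51,-29,0],
  [-4,53,-24,0],
  [-4,53,-24,0],
  [-4,55,-18,0],
  [0,0,0,0],
])

```text
t: 27.3
ee_pos: [0.9091, 0.2709, 0.2988]
eef_rot: [[-0.319, 0.947, -0.041], [0.947, 0.316, -0.061], [-0.045, -0.058, -0.997]]
contact_force: [-0.8, 0.6, -1.9]
opening: 0.239
gripper_force: 59.3
```

```bash
python3 ut.py "(55,15,15)" "(-60,-15,0)"
```

```text
27.3 q [ 0.28  1.09  0.24 -0.05  1.87 -0.06] ee [0.909 0.271 0.299] tool up [0.041 0.061 0.997] stamp up [0.06  0.012 0.999] f [-0.8  0.6 -1.9] 59.294718503952026 q1 0.276
(55,15,15) -> [ -4.   55.9 -18.1]
(-60,-15,0) -> [  4.9 -61.6   3.4]
```

>>> servo_tool([
  [-4,56,-18,0],
  [-3,30,-10,0],
  [0,0,0,0],
  [5,-60,3,0],
  [5,-60,3,0],
  [0,0,0,0],
])

```text
t: 28.05
ee_pos: [0.8716, 0.2594, 0.2976]
eef_rot: [[-0.32, 0.947, 0.013], [0.946, 0.32, -0.046], [-0.047, -0.002, -0.999]]
contact_force: [0.6, 0.1, -0.3]
opening: 0.24
gripper_force: 59.1
```

```bash
python3 ut.py; python3 -c "
from h import *; snap('wrist','w9'); snap('top','t9')">/dev/null
```

```text
28.05 q [ 0.28  0.89  0.66 -0.05  1.59 -0.05] ee [0.872 0.259 0.298] tool up [-0.013  0.046  0.999] stamp up [ 0.006 -0.004  1.   ] f [ 0.6  0.1 -0.3] 59.077030420303345 q1 0.275
```

View pics/w9.png

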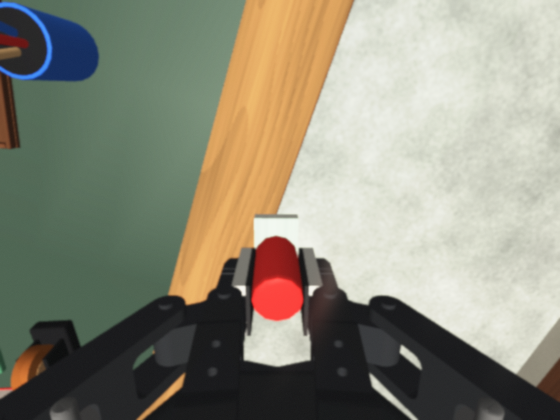

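The stamp is held upright at (276,280) and the pen cup is at (50,40), top left. Moving near the rack for a closer measurement of the pad.

>>> servo_tool([
  [15,-53,-1,0],
  [15,-53,-1,0],
  [15,-53,-1,0],
  [15,-53,-1,0],
  [15,-53,-1,0],
  [15,-53,-1,0],
  [16,-52,-1,0],
  [0,0,0,8],
  [0,0,0,0],
])

```text
t: 29.28
ee_pos: [0.4998, 0.2441, 0.3003]
eef_rot: [[-0.185, 0.983, 0.022], [0.982, 0.186, -0.043], [-0.046, 0.014, -0.999]]
contact_force: [-0.0, -0.3, -1.8]
opening: 0.238
gripper_force: 59.2
```

```bash
python3 ut.py
cat > pad.py <<'E'
from h import *
import sys
f=sys.argv[1]
a=load(f);p=a['p'];hsv=cv2.cvtColor(p,cv2.COLOR_RGB2HSV);h,s,v=[x.astype(int) for x in cv2.split(hsv)];C=cloud(f)
red=((h<6)|(h>174))&(s>150)&(v>80)
k,l,st,ce=cv2.connectedComponentsWithStats(red.astype(np.uint8))
for i in range(1,k):
    if st[i,4]>150:
        vv,uu=np.nonzero(l==i);fx,fy,cx,cy=a['k'];o=a['T'][:3,3]
        d=np.stack([(uu-cx)/fx,-(vv-cy)/fy,-np.ones(len(uu))],1)@a['T'][:3,:3].T
        W=(o+d*((.006-o[2])/d[:,2])[:,None])[:,:2]*1000
        print(ce[i].round(0),st[i],'z',np.median(C[l==i][:,2]).round(4),cv2.minAreaRect(W.astype(np.float32)))
E
python3 -c "
from h import *; snap('wrist','w10')">/dev/null; python3 pad.py w10
```

```text
29.275 q [ 0.43  0.28  1.73 -0.05  1.13  0.27] ee [0.5   0.244 0.3  ] tool up [-0.022  0.043  0.999] stamp up [-0.01  -0.009  1.   ] f [-0.  -0.3 -1.8] 59.22776520252228 q1 0.432
[393. 141.] [373 133  41  17 317] z 0.1271 ((653.9741821289062, 288.21734619140625), (10.912460327148438, 58.33259201049805), 85.91832733154297)
[276. 281.] [ 251  237   53   84 3547] z 0.3287 ((542.0166625976562, 48.516178131103516), (82.84381866455078, 148.87388610839844), 10.060036659240723)
```

View pics/w10.png

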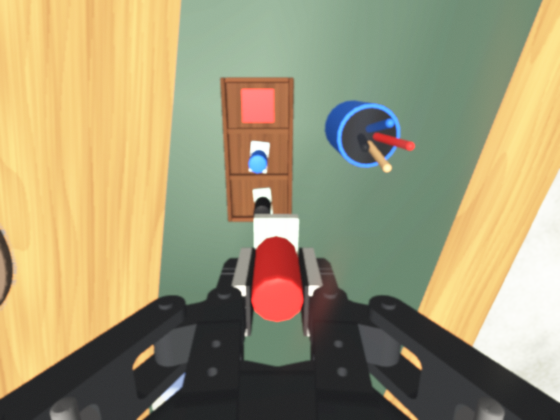

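The pad is at (257,105), blue at (258,160), black at (262,205) and the pen cup at (362,135). That makes 11 pictures viewed, one over the limit of 10, so I'll use numbers only from here.

```bash
sed -i 's/(s>150)&(v>80)/(s>110)\&(v>130)/' pad.py; python3 pad.py w10
python3 - <<'E'
from h import *
a=load('w10');print(cv2.cvtColor(a['p'],cv2.COLOR_RGB2HSV)[105,257],cloud('w10')[105,257])
s=get_state();R=s['eef_rot'];As=R@np.array([-.053,.002,-.999]);f=s['ee_pos']-.019*R[:,2]-.0545*As;print('foot',f)
# stamp axis from wrist depth: red handle points
p=a['p'];h=cv2.cvtColor(p,cv2.COLOR_RGB2HSV);C=cloud('w10');print('top of handle',np.median(C[290:315,262:290].reshape(-1,3),0))
E
```

```text
[257. 105.] [ 241   88   34   35 1121] z 0.0062 ((468.3750305175781, 299.4822082519531), (42.25459671020508, 41.669212341308594), 10.730326652526855)
[394. 141.] [373 133  42  18 345] z 0.1281 ((654.3964233398438, 288.4886474609375), (11.832405090332031, 59.11106872558594), 84.06595611572266)
[276. 281.] [ 251  237   53   85 3557] z 0.3288 ((542.1686401367188, 47.54286575317383), (82.74137878417969, 150.8727264404297), 10.056396484375)
[  1 126 255] [0.46774155 0.29971985 0.00572047]
foot [0.50004113 0.24522219 0.26438765]
top of handle [0.49861518 0.24479867 0.33053263]
```

>>> servo_tool([
  [30,-10.5,-1.5,0],
  [29.5,-10.5,-1.5,0],
  [2,-0.5,45,0],
  [2,-0.5,45,0],
  [0,0,0,0],
])

```text
t: 29.95
ee_pos: [0.4659, 0.297, 0.2064]
eef_rot: [[-0.187, 0.982, 0.015], [0.981, 0.187, -0.047], [-0.049, 0.006, -0.999]]
contact_force: [0.2, -1.5, -0.3]
opening: 0.242
gripper_force: 59.3
```

```bash
cat > ft.py <<'E'
from h import *
s=get_state();R=s['eef_rot'];As=R@np.array([-.053,.002,-.999]);f=s['ee_pos']-.019*R[:,2]-.0545*As
print(s['t'],'foot',f.round(4),'up',As.round(3),'to pad in tool mm',((np.array([.4684,.2996,.006])-f)@R*1000).round(1),s['contact_force'].round(1),s['opening'])
E
python3 ft.py
python3 - <<'E'
from h import *
for n in('w10','t0'):
    C=cloud(n).reshape(-1,3);m=(C[:,2]>.05)&(C[:,2]<.2)&(abs(C[:,1]-.3)<.06)&(C[:,0]>.5)&(C[:,0]<.75);print(np.percentile(C[m][:,0],[1,5,50,99]),np.percentile(C[m][:,1],[1,99]))
E
```

```text
29.95 foot [0.4658 0.2981 0.1708] up [-0.003 -0.005  1.   ] to pad in tool mm [  9.    1.9 164.6] [ 0.2 -1.5 -0.3] 0.24247051157217236
[0.55890742 0.56096881 0.58658123 0.62183138] [0.26424026 0.327026  ]
[0.55872558 0.56087972 0.58716176 0.62273522] [0.26030702 0.32363212]
```

>>> servo_tool([
  [2.2,0.5,40,0],
  [2.2,0.5,40,0],
  [2.2,0.5,40,0],
  [1.8,0.4,33,0],
  [0,0,0,0],
])

```text
t: 30.58
ee_pos: [0.4703, 0.2995, 0.0553]
eef_rot: [[-0.185, 0.983, 0.018], [0.982, 0.186, -0.045], [-0.047, 0.009, -0.999]]
contact_force: [-0.5, -0.3, 0.6]
opening: 0.235
gripper_force: 59.3
```

```bash
python3 ft.py
```

```text
30.575 foot [0.4703 0.3007 0.0198] up [-0.006 -0.007  1.   ] to pad in tool mm [-0.1 -2.2 13.8] [-0.5 -0.3  0.6] 0.2352240194805233
```

Down in small steps until there is contact.

>>> servo_tool([
  [0.2,-2,6,0],
  [0.1,0,4,0],
  [0,0,2,0],
  [0,0,0,0],
])

```text
t: 31.08
ee_pos: [0.468, 0.2989, 0.044]
eef_rot: [[-0.184, 0.983, 0.02], [0.982, 0.185, -0.044], [-0.047, 0.011, -0.999]]
contact_force: [-0.3, 0.6, -1.3]
opening: 0.241
gripper_force: 59.3
```

```bash
python3 ft.py
```

```text
31.075 foot [0.4681 0.3002 0.0085] up [-0.008 -0.008  1.   ] to pad in tool mm [-0.5  0.2  2.5] [-0.3  0.6 -1.3] 0.24098854445644177
```

>>> servo_tool([
  [0,0,1.5,0],
  [0,0,1,0],
  [0,0,0,0],
])

```text
t: 31.45
ee_pos: [0.4681, 0.2989, 0.042]
eef_rot: [[-0.184, 0.983, 0.02], [0.982, 0.185, -0.044], [-0.046, 0.012, -0.999]]
contact_force: [-3.9, -0.6, 16.1]
opening: 0.238
gripper_force: 61.6
```

Contact at 16 N, and the height agrees. Releasing.

>>> servo_tool([
  [0,0,-0.3,0],
  [0,0,0,0],
  [0,0,0,0],
], claw=42)

```text
t: 31.82
ee_pos: [0.4679, 0.2987, 0.0414]
eef_rot: [[-0.184, 0.983, 0.019], [0.982, 0.185, -0.044], [-0.047, 0.011, -0.999]]
contact_force: [0.4, -0.7, -0.2]
opening: 0.494
gripper_force: 0.0
```

>>> servo_tool([
  [-1,0,-20,0],
  [-2,0.5,-40,0],
  [-2,0.5,-45,0],
  [-30,0,-45,0],
  [-30,0,-30,0],
  [0,0,0,0],
])

```text
t: 32.58
ee_pos: [0.4788, 0.2421, 0.2268]
eef_rot: [[-0.182, 0.983, 0.023], [0.982, 0.183, -0.042], [-0.046, 0.015, -0.999]]
contact_force: [-0.1, 0.6, 0.0]
opening: 0.491
gripper_force: 0.0
```

```bash
python3 st.py
python3 - <<'E'
from h import *
snap('top','t11');snap('wrist','w11');snap('side','s11')
for n in('w11','t11'):
    C=cloud(n);p=load(n)['p'];h,s,v=[x.astype(int) for x in cv2.split(cv2.cvtColor(p,cv2.COLOR_RGB2HSV))]
    m=(np.hypot(C[...,0]-.468,C[...,1]-.3)<.03)&(C[...,2]>.06)&(C[...,2]<.09)
    if m.sum(): print(n,m.sum(),'handle top',np.median(C[m],0).round(4))
    for nm,x in dict(blue=(.478,.234),black=(.495,.178)).items():
        m=(np.hypot(C[...,0]-x[0],C[...,1]-x[1])<.03)&(C[...,2]>.062)&(C[...,2]<.09)
        if m.sum(): print(nm,m.sum(),np.median(C[m],0).round(4))
# scene change vs start
for n,o in(('t11','t0'),('s11','s0')):
    d=np.abs(load(n)['p'].astype(int)-load(o)['p']).sum(2)>90
    k,l,st,ce=cv2.connectedComponentsWithStats(d.astype(np.uint8));print(n,[(st[i].tolist()) for i in range(1,k) if st[i,4]>15])
    print('lug/collar hsv')
E
```

```text
32.575 [ 0.445  0.328  1.863 -0.059  0.95   0.296] [0.4788 0.2421 0.2268] [[-0.182, 0.983, 0.023], [0.982, 0.183, -0.042], [-0.046, 0.015, -0.999]] tilt 2.76 az 118.4 [-0.1  0.6  0. ] 0.4910416052725699 0.0
{'fx': 507.3479802954006, 'fy': 507.3479802954006, 'cx': 280.05957218501504, 'cy': 205.2024896230238, 'extrinsics': array([[-7.56974579e-04,  9.80461348e-01, -1.96710374e-01,
         2.94985143e-01],
       [-9.99873219e-01, -3.87079639e-03, -1.54454876e-02,
        -4.24176252e-02],
       [-1.59051294e-02,  1.96673743e-01,  9.80339975e-01,
         1.22411540e+00],
       [ 0.00000000e+00,  0.00000000e+00,  0.00000000e+00,
         1.00000000e+00]])}
{'fx': 324.2787968637895, 'fy': 324.2787968637895, 'cx': 276.7480363495625, 'cy': 203.6302447466815, 'T_tool_cam': array([[ 4.02996203e-04,  9.56202752e-01,  2.92704858e-01,
         7.48937169e-02],
       [ 9.99999643e-01, -1.68101152e-04, -8.27650337e-04,
        -2.61470232e-04],
       [-7.42197506e-04,  2.92705087e-01, -9.56202479e-01,
        -1.42402510e-01],
       [ 0.00000000e+00,  0.00000000e+00,  0.00000000e+00,
      
[... 359 characters left out ...]
        ,  1.        ]])}
w11 493 handle top [0.4673 0.3009 0.0719]
blue 427 [0.4803 0.241  0.0718]
black 385 [0.4954 0.1826 0.0718]
blue 76 [0.4801 0.2372 0.0713]
black 72 [0.4948 0.178  0.0711]
t11 [[0, 105, 178, 315, 27342], [43, 146, 24, 25, 267], [356, 195, 20, 23, 253], [55, 245, 29, 8, 115], [17, 345, 10, 5, 16], [0, 385, 14, 6, 33], [18, 393, 17, 4, 26]]
lug/collar hsv
s11 [[246, 0, 259, 138, 21531], [531, 109, 29, 12, 178], [505, 122, 44, 52, 719], [253, 132, 84, 139, 5213], [520, 136, 15, 33, 82], [510, 146, 7, 14, 20], [497, 165, 25, 38, 548], [520, 207, 40, 119, 2205], [523, 253, 7, 12, 18], [527, 258, 9, 23, 34], [484, 272, 76, 148, 6316], [283, 343, 14, 30, 304]]
lug/collar hsv
```

```bash
python3 -c "
from rig import *
print(sign_off())"
```

```text
the job is handed in; nothing more can be done
None
```

I handed the job in at about 33 s of robot time; the rig returned no verdict. By my last measurements the red stamp stands upright on the red pad within about 2 mm of its centre, the collar was home at the green dot when last checked, and nothing else shows as shifted; I viewed 11 pictures, one over the limit of 10.

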